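# Stack the brass type tray at the foil press

## Task

Put the bench in order for the next stamping job: take the red tray of brass type by its wooden bar and stack it on the low red bottom tray, so that its four corner pins drop fully into the four sockets and it sits level (either way round will do). Lower it into place rather than dropping it, let go, and leave the blue tray of steel type where it stands.

Things in the scene. Friction and masses are not known exactly. Their poses are not given: they have to be found in the camera images.
- brass_tray: Red tray with rows of gold-coloured brass type, to be stacked. Loose, 0.3-0.65 kg, 150 mm (x) by 120 (y); walls up to 42, type to 45 mm height. Stands on four tapered pins, 18 mm long, at x = +-55, y = +-40 (24 mm across at the root, 6 at the tip). Raised wooden bar along x over the middle, its top at 95 mm. Origin: centre of the plane of the pin tips; z up.
- brass_bar (a point): Centre of the brass tray's wooden carrying bar, 83 mm above the tray's origin; axes as the tray's. The bar is 90 mm long along x, 16 mm thick in y and 24 mm high, on two thin posts at x = +-34, open beneath.
- base_tray: Low red bottom tray without handle, foil rolls inside; 150 (x) by 120 (y) by 50 mm high, loose, 1.3 kg. Corner sockets at x = +-55, y = +-40: square, 32 mm inside, 20 deep, rims at 50 mm height. Origin: centre of underside; z up. Seated, the upper tray's body rests on the rims, its origin 32 mm above this one, x axes parallel (either way round), 4 mm play.
- steel_tray: The tray to leave alone: same shape and size as the brass tray, but blue with silver-grey steel type. Loose. Origin: centre of the plane of its pin tips; x along its wooden bar (top at 95 mm), z up.
There are look-alikes about, which are no part of the job. What is shaped like the brass_tray but white is not meant. What is shaped like the base_tray but turquoise is not meant.

How it is judged:
By the outcome, as a careful person would: the job done as asked, in the order asked, and still so for the second after the job is handed in, with the robot touching nothing.
It also fails if it takes over 46 s, if anything falls off the work surface, if the arm or the gripper's body presses on something with over 40 N, if the wrist force passes 120 N, or if a joint passes its speed limit or range.

## Robot

A 6-joint arm with a two-finger parallel gripper is mounted at the origin on the work surface. World frame = base frame: x ahead of the robot, y to its left, z up, the work surface at z = 0. Lengths are in m, angles in rad, forces in N, time in s.
With the tool pointing down it reaches from about 0.225 to 0.875 m from the base axis. Payload 3.4 kg.
Tool frame: the origin (TCP) lies between the finger pads; the fingertips stand 8 mm ahead of it and the grasp point (between the pads) lies 11 mm behind it; z points along the fingers, y is the line along which they close (so a half turn about z gives the same grasp; the last joint's range is limited). The gripper opens to 85 mm and grips with 20 to 120 N. Pads are 22 mm wide; open, the fingers measure 114 mm over their backs; the gripper's body (76 mm by 85 mm) begins 54 mm behind the grasp point. The pads swing forward as they close: fully open they stand 13 mm farther back than shut.
Start: joints at [-1.363, 0.276, 1.505, -0, 1.361, -0.121], TCP at [0.186, -0.544, 0.239] pointing down, gripper open.
Joint ranges: [-2.89, 2.89], [-0.75, 2.08], [0.22, 2.7], [-1.18, 4.32], [0.11, 2.71], [-2.7, 2.7]. Speed limits (rad/s): [2.57, 2.57, 3.14, 3.14, 3.14, 3.14].

## Interface

Orientations are given as a unit quaternion [w, x, y, z].
In Python, from rig import manip, optics, finder gives the robot as it stands.
- The arm moves only by the tool servo_tool, never from a script. Its argument "increments" is a list of rows, each a list of 7 numbers: the shift along the tool's x, y, z in cm, then the turn, a rotation vector about the tool's x, y, z in degrees, then the closure, from -1 (fully open) to 1 (shut). In form: [[x, y, z, rx, ry, rz, gripper], ...]. A call has exactly 5 rows; each row shifts and turns the commanded pose from where the row before left it, along the tool's axes as they then stand; what a row does not reach is not made up. A row lasts 1/10 s, in which the tool goes at most 50 mm and 8.59 degrees, less where a joint would pass 70% of its speed; a pose out of reach is approached as far as the arm can. A call is refused whole if a number of a shift passes 5 or a number of a turn 8.59, either way. A call with a gripper value outside its range is refused whole. The fingers move at their own pace and stop on an object; "squeeze" is the grip in N (left out, the last holds). Time passes only in rows, so rows that do not move let the fingers close, or fill a call up. It gives the time, the measured TCP pose, the force, the opening and the grip force at its end, in the units of the state.
- manip.get_state(): the state, without advancing time (a new reading comes with each control period).
- optics.get_image(name): name is "side" or "top" or "wrist"; returns the picture (400x640x3 uint8, red, green, blue); there is no depth.
- optics.get_calibration(name): a dict with "fov_y" (degrees; the focal length in pixels is half the picture's height over the tangent of half this angle, whatever the lens; pixels are square), "cx", "cy" (the principal point, pixels), "dist_coeffs" ([k1, k2, p1, p2, k3] as OpenCV has them; the pictures are not rectified), "world_to_cam" (4x4, takes a point from world to camera coordinates). Camera axes: x right, y down, z forward; pixel columns grow to the right and rows downward; lengths in m; the calibration is good to about 2 mm. A picture is of the moment at which its call begins: read the wrist's pose just before it. get_calibration takes no time and is no camera call; for the wrist camera it gives the pose at the moment of the call.
- manip.sign_off(): hands the job in; it is judged then, once.
Trained networks look in the newest picture that a camera, given by its name, has taken for a name from the list of things; names that differ only in an ending like _2 or _b are one class to them, and where a whole thing is asked for, a point or a joint stands for the part that bears it (a point fixed in the world has none). Each returns a list of dicts, best first, with "p" (0 to 1); they miss things now and then, are a little off and sometimes report something else, mostly with a low value. They report only what shows in the picture. A call takes as long as a camera call. They do not tell look-alikes from the thing itself.
- finder.silhouettes(label, camera): "region" (400x640 bool, what is visible of it) and "box" ([centre column, centre row, width, height] in pixels, round what is visible of it).
- finder.tip_of(label, camera): "at" ([column, row] in pixels: a listed point, or the origin of a listed thing).
The state is a dict: "clock": time; "qpos": joint angles; "qd": joint speeds; "effort": joint torques, N m; "position": TCP position; "ee_rot": TCP orientation; "contact_force": force on the tool from outside, world axes, zero at the start; "moment": the same for the moment, N m; "width": finger opening in m; "gripper_force": force on a finger pad.
Only numpy, scipy, OpenCV 4.12 (cv2) and the standard library are available. Lean on these libraries where they do the work, as an engineer would, in place of code of your own. Each camera call takes 0.05 s, during which the arm holds its last target. There are 200 camera calls.

## Working session

There is one attempt and no reset: what is moved stays moved. The work goes in short steps, Python scripts to look and compute and a tool call to move; the robot and the scene stay as the last step left them, time stands still between calls to the robot, and variables do not carry over. Pictures are saved under pics/ and viewed, at most 10 in all, crops included, and the job is handed in when it is done.

Besides the shell and the picture viewer there is one more tool, called after "Request:" by a JSON object that holds its "method" and its "body". servo_tool: Moves the arm, as the interface text tells. Its arguments: {"type":"object","properties":{"increments":{"type":"array","items":{"type":"array","items":{"type":"number"}}},"squeeze":{"type":"number"}},"required":["increments"]}

```bash
mkdir -p pics; ls
cat > h.py <<'E'
import numpy as np, cv2
from rig import manip, optics, finder
def K(c):
    f=200/np.tan(np.radians(c["fov_y"])/2); return np.array([[f,0,c["cx"]],[0,f,c["cy"]],[0,0,1.]])
def ray(c,px):
    u=cv2.undistortPoints(np.array([[px]],float),K(c),np.array(c["dist_coeffs"],float))[0,0]
    M=np.array(c["world_to_cam"]); R=M[:3,:3]; o=-R.T@M[:3,3]; return o,R.T@np.array([u[0],u[1],1])
def atz(c,px,z):
    o,d=ray(c,px); return o+d*(z-o[2])/d[2]
def proj(c,P):
    M=np.array(c["world_to_cam"]); rv=cv2.Rodrigues(M[:3,:3])[0]
    return cv2.projectPoints(np.array(P,float).reshape(-1,1,3),rv,M[:3,3],K(c),np.array(c["dist_coeffs"],float))[0][:,0]
def save(im,n): cv2.imwrite("pics/"+n,im[:,:,::-1])
E
python3 - <<'E'
from h import *
print(manip.get_state())
for n in("top","side"):
    save(optics.get_image(n),n+"0.png"); c=optics.get_calibration(n)
    for l,z in(("brass_tray",0),("brass_bar",.083),("base_tray",0),("steel_tray",0)):
        for r in finder.tip_of(l,n): print(n,l,round(r["p"],2),np.round(r["at"]),np.round(atz(c,r["at"],z),3))
E
```

```text
pics
{'clock': 0.0, 'qpos': array([-1.36299408e+00,  2.76600289e-01,  1.50616973e+00, -1.59379173e-05,
        1.36066400e+00, -1.20985230e-01]), 'qd': array([ 0.00022721,  0.00089077,  0.00058946,  0.00010637,  0.00022841,
       -0.00127938]), 'effort': array([-9.85957704e-04, -4.16787779e+01, -2.45806825e+01, -5.42121034e-04,
        1.11663993e-02,  9.89001947e-07]), 'position': array([ 0.18555462, -0.54368827,  0.23842208]), 'ee_rot': array([-9.19473939e-04,  9.86517063e-01,  1.63655848e-01, -4.77375599e-05]), 'contact_force': array([-0.01719592,  0.18188632, -0.5736389 ]), 'moment': array([-0.07425446,  0.02304175, -0.05276832]), 'gripper_force': 0.0, 'width': 0.08547819496039379}
top brass_tray 0.96 [479. 254.] [ 0.351 -0.341  0.   ]
top brass_tray 0.78 [476. 161.] [ 0.574 -0.338  0.   ]
top brass_tray 0.19 [326. 169.] [0.554 0.022 0.   ]
top brass_bar 0.9 [492. 253.] [ 0.354 -0.345  0.083]
top brass_bar 0.88 [488. 154.] [ 0.575 -0.342  0.083]
top base_tray 0.98 [210. 262.] [0.33  0.298 0.   ]
top base_tray 0.94 [327. 167.] [0.558 0.021 0.   ]
top steel_tray 0.88 [194. 171.] [0.548 0.342 0.   ]
side brass_tray 0.93 [277. 317.] [ 0.346 -0.341  0.   ]
side brass_tray 0.8 [385. 308.] [ 0.567 -0.342  0.   ]
side brass_bar 0.96 [391. 277.] [ 0.571 -0.34   0.083]
side brass_bar 0.76 [274. 286.] [ 0.346 -0.34   0.083]
side base_tray 0.76 [273. 168.] [0.333 0.321 0.   ]
side steel_tray 0.81 [336. 163.] [0.555 0.34  0.   ]
```

View pics/top0.png

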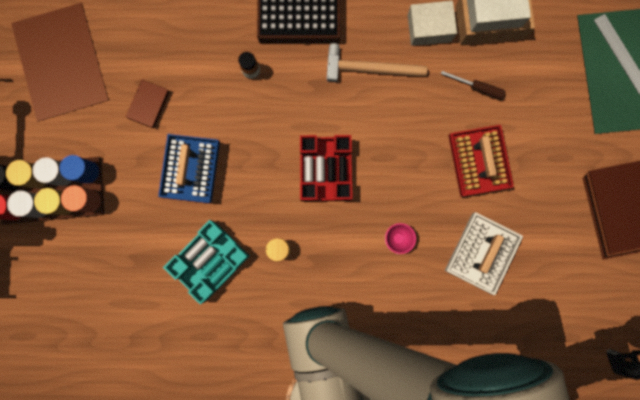

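View pics/side0.png

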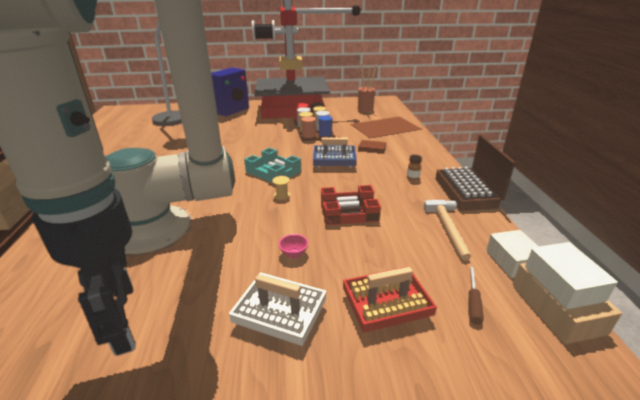

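Candidates (top view): brass_tray could be the red tray with gold type at (482,160) or the white one at (485,253), and the red one fits. base_tray could be the red low tray at (327,168) or the turquoise one at (206,262), and the red one fits. The steel tray is the blue one at (190,168). I'll confirm with an enlarged crop and get the yaws.

Run:
```python
from h import *
im=cv2.imread("pics/top0.png")[:,:,::-1]; c=optics.get_calibration("top")
crop=im[115:220,270:540]; save(cv2.resize(crop,(792,308),interpolation=cv2.INTER_CUBIC),"crop0.png")
hsv=cv2.cvtColor(np.ascontiguousarray(im),cv2.COLOR_RGB2HSV)
red=(((hsv[...,0]<5)|(hsv[...,0]>174))&(hsv[...,1]>190)).astype(np.uint8)
for (u0,u1,z) in((430,530,.042),(285,370,.05)):
    m=np.zeros_like(red); m[110:215,u0:u1]=red[110:215,u0:u1]
    m=cv2.morphologyEx(m,cv2.MORPH_OPEN,np.ones((2,2)))
    p=np.argwhere(m)[:,::-1]
    b=cv2.boxPoints(cv2.minAreaRect(p.astype(np.float32)))
    W=np.array([atz(c,q,z) for q in b])[:,:2]
    e=np.diff(np.vstack([W,W[:1]]),axis=0)
    print(len(p),W.mean(0).round(4),np.linalg.norm(e,axis=1).round(3),np.degrees(np.arctan2(e[:,1],e[:,0])).round(1))
for l in("brass_tray","base_tray","steel_tray"):
    pass
```

```text
1399 [ 0.5662 -0.3394] [0.125 0.152 0.123 0.152] [ -78.5 -170.5  101.4   10.1]
1594 [0.5465 0.0202] [0.121 0.149 0.119 0.149] [-89.9 179.9  90.1   0.4]
```

View pics/crop0.png

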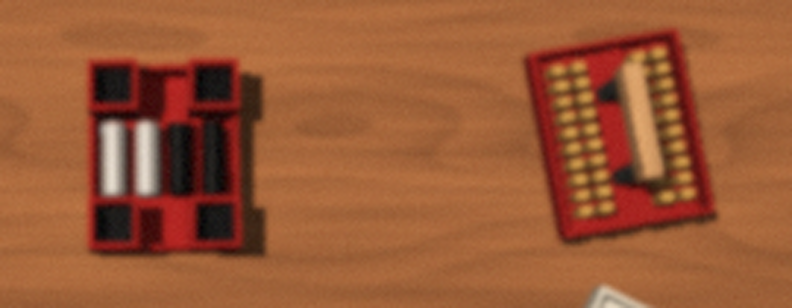

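The crop shows the red gold-type tray, with its bar at about crop (643,120), and the red base tray with four sockets around crop (165,155). Both are as described. I'm moving above the brass tray at (0.567,-0.340), yaw about 10.5°.

Request:
{"method": "servo_tool", "body": {"increments": [[2.85,-0.47,0,0,0,0,-1],[2.85,-0.47,0,0,0,0,-1],[2.85,-0.47,0,0,0,0,-1],[2.85,-0.47,0,0,0,0,-1],[2.85,-0.47,0,0,0,0,-1]]}}

```text
clock: 1.0
position: [0.3139, -0.4754, 0.2394]
ee_rot: [0.0, 0.987, 0.164, 0.0]
contact_force: [-0.2, 0.2, -0.4]
width: 0.0855
gripper_force: 0.0
```

Request:
{"method": "servo_tool", "body": {"increments": [[2.85,-0.47,0,0,0,0,-1],[2.85,-0.47,0,0,0,0,-1],[2.85,-0.47,0,0,0,0,-1],[2.85,-0.47,0,0,0,0,-1],[2.85,-0.47,0,0,0,0,-1]]}}

```text
clock: 1.5
position: [0.4412, -0.4071, 0.2394]
ee_rot: [0.0, 0.987, 0.164, 0.0]
contact_force: [-0.1, -0.1, 0.0]
width: 0.0853
gripper_force: 0.0
```

Request:
{"method": "servo_tool", "body": {"increments": [[2.85,-0.47,0,0,0,0,-1],[2.85,-0.47,0,0,0,0,-1],[2.85,-0.47,0,0,0,4.15,-1],[2.85,-0.47,0,0,0,4.15,-1],[2.0,-0.3,0,0,0,0,-1]]}}

```text
clock: 2.0
position: [0.5637, -0.3471, 0.2392]
ee_rot: [-0.0, 0.996, 0.092, 0.0]
contact_force: [0.2, -0.3, -0.6]
width: 0.0855
gripper_force: 0.0
```

```bash
cat >> h.py <<'E'
from scipy.spatial.transform import Rotation as Ro
def goal(p,yaw):
    s=manip.get_state(); R=Ro.from_quat(s["ee_rot"],scalar_first=True)
    T=Ro.from_euler("z",yaw,degrees=True)*Ro.from_euler("x",180,degrees=True)
    print("t",round(s["clock"],2),"pos",s["position"].round(4),"F",s["contact_force"].round(1),"w",round(s["width"],4),round(s["gripper_force"],1))
    print("shift cm",(R.inv().apply(np.array(p)-s["position"])*100).round(2),"rotvec",np.degrees((R.inv()*T).as_rotvec()).round(2))
E
python3 - <<'E'
from h import *
goal([.567,-.340,.072],10.5)
c=optics.get_calibration("wrist"); im=optics.get_image("wrist"); save(im,"w1.png")
for r in finder.tip_of("brass_bar","wrist"): print(r["p"],r["at"],atz(c,r["at"],.083))
for r in finder.tip_of("brass_tray","wrist"): print(r["p"],r["at"],atz(c,r["at"],0))
E
```

```text
t 2.0 pos [ 0.5637 -0.3471  0.2392] F [ 0.2 -0.3 -0.6] w 0.0855 0.0
shift cm [ 0.44 -0.64 16.72] rotvec [-0.01 -0.03  0.04]
0.62 [315.4, 182.1] [ 0.56942879 -0.34048021  0.083     ]
0.63 [314.8, 167.2] [ 0.56953139 -0.33792668  0.        ]
```

View pics/w1.png

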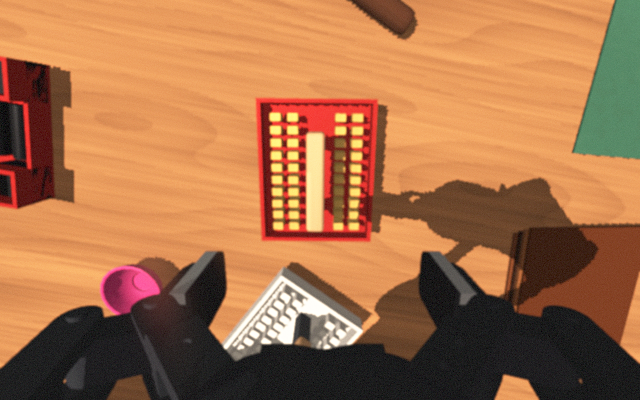

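The wrist view shows the red tray centred at (317,170), with its bar running from (316,132) to (315,231) along tool x. The network puts it at (0.569,-0.340), which agrees with the first estimate. I'll descend and grasp.

Request:
{"method": "servo_tool", "body": {"increments": [[0.65,-0.6,2.5,0,0,0,-1],[0,0,2.5,0,0,0,-1],[0,0,2.5,0,0,0,-1],[0,0,2.5,0,0,0,-1],[0,0,2.0,0,0,0,-1]]}}

```text
clock: 2.65
position: [0.5655, -0.3417, 0.118]
ee_rot: [-0.0, 0.996, 0.091, -0.001]
contact_force: [0.2, 0.0, 1.5]
width: 0.0852
gripper_force: 0.0
```

Request:
{"method": "servo_tool", "body": {"increments": [[0,0,2,0,0,0,-1],[0,0,1.7,0,0,0,-1],[0,0,1.0,0,0,0,-1],[0,0,0,0,0,0,-1],[0,0,0,0,0,0,-0.3]]}}

```text
clock: 3.15
position: [0.5672, -0.3419, 0.0729]
ee_rot: [0.0, 0.996, 0.092, 0.0]
contact_force: [0.3, -0.3, 1.3]
width: 0.0734
gripper_force: 0.0
```

Request:
{"method": "servo_tool", "body": {"increments": [[0,0,0,0,0,0,1],[0,0,0,0,0,0,1],[0,0,0,0,0,0,1],[0,0,0,0,0,0,1],[0,0,0,0,0,0,1]], "squeeze": 60}}

```text
clock: 3.65
position: [0.5675, -0.341, 0.0727]
ee_rot: [-0.0, 0.996, 0.092, 0.0]
contact_force: [-0.8, 1.1, 2.3]
width: 0.0151
gripper_force: 61.2
```

Request:
{"method": "servo_tool", "body": {"increments": [[0,0,-1,0,0,0,1],[0,0,-2,0,0,0,1],[0,0,-3,0,0,0,1],[0,0,-3,0,0,0,1],[0,0,-3,0,0,0,1]]}}

```text
clock: 4.15
position: [0.567, -0.3412, 0.1932]
ee_rot: [-0.0, 0.996, 0.092, -0.001]
contact_force: [-0.0, 0.1, -3.1]
width: 0.0151
gripper_force: 60.3
```

Request:
{"method": "servo_tool", "body": {"increments": [[0,0,0,0,0,2,1],[0,0,0,0,0,4,1],[0,0,0,0,0,4,1],[0,0,0,0,0,0.5,1],[0,0,0,0,0,0,1]]}}

```text
clock: 4.65
position: [0.5672, -0.3413, 0.1921]
ee_rot: [-0.0, 1.0, 0.001, -0.0]
contact_force: [0.1, 0.5, -2.2]
width: 0.0152
gripper_force: 60.3
```

Run:
```python
from h import *
goal([.548,.020,.192],0.0)
c=optics.get_calibration("wrist"); im=optics.get_image("wrist"); save(im,"w2.png")
for l in("brass_bar","brass_tray"):
  s=manip.get_state()
  z=s["position"][2]-.0727+(.083 if l=="brass_bar" else 0)
  for r in finder.tip_of(l,"wrist"): print(l,r["p"],r["at"],atz(c,r["at"],z)-s["position"])
ct=optics.get_calibration("top"); optics.get_image("top")
for r in finder.tip_of("base_tray","top"): print(r["p"],r["at"],atz(ct,r["at"],0))
```

```text
t 4.65 pos [ 0.5672 -0.3413  0.1921] F [ 0.1  0.5 -2.2] w 0.0152 60.3
shift cm [-1.850e+00 -3.613e+01  2.000e-02] rotvec [-0.01  0.03  0.11]
brass_bar 0.82 [321.1, 271.9] [ 0.00261532 -0.00032551  0.0103    ]
brass_tray 0.7 [320.5, 212.3] [ 0.00338721  0.00044423 -0.0727    ]
0.82 [327.6, 171.3] [0.54836607 0.01879146 0.        ]
0.73 [211.3, 262.7] [0.32885025 0.29441471 0.        ]
```

View pics/w2.png

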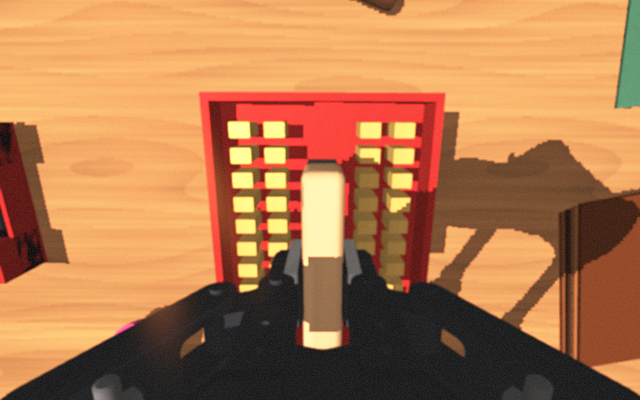

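The held tray is level and square in the grip, with its front rim at row 97, cols 203–443. Next I'll go partway toward the base tray and look at its sockets beside the held tray.

Request:
{"method": "servo_tool", "body": {"increments": [[0,-1.5,0,0,0,0,1],[-0.5,-3,0,0,0,0,1],[-0.5,-3,0,0,0,0,1],[-0.5,-3,0,0,0,0,1],[-0.5,-3,0,0,0,0,1]]}}

```text
clock: 5.4
position: [0.5467, -0.2039, 0.1924]
ee_rot: [-0.0, 1.0, 0.0, -0.0]
contact_force: [0.1, -0.6, -2.6]
width: 0.0154
gripper_force: 60.4
```

Request:
{"method": "servo_tool", "body": {"increments": [[0,-3,0,0,0,0,1],[0,-2,0,0,0,0,1],[0,-1,0,0,0,0,1],[0,0,0,0,0,0,1],[0,0,0,0,0,0,1]]}}

```text
clock: 5.9
position: [0.5474, -0.1467, 0.1925]
ee_rot: [0.001, 1.0, 0.001, 0.0]
contact_force: [0.5, 0.2, -2.6]
width: 0.0152
gripper_force: 60.4
```

Run:
```python
from h import *
goal([.547,.020,.192],0.0)
c=optics.get_calibration("wrist"); im=optics.get_image("wrist"); save(im,"w3.png")
for r in finder.tip_of("base_tray","wrist"): print(r["p"],r["at"],atz(c,r["at"],0))
hsv=cv2.cvtColor(im,cv2.COLOR_RGB2HSV)
g=proj(c,[[.547+a*.055,.02+b*.04,.05] for a in(1,-1) for b in(1,-1)]); print(g.round())
s=manip.get_state()["position"]
g2=proj(c,[[s[0]+.003+.075,s[1]+b*.06,s[2]-.0727+.042] for b in(1,-1)]); print("front rim pred",g2.round())
```

```text
t 5.9 pos [ 0.5474 -0.1467  0.1925] F [ 0.5  0.2 -2.6] w 0.0152 60.4
shift cm [ -0.02 -16.67   0.03] rotvec [ 0.07 -0.03  0.07]
0.57 [154.6, 180.2] [0.54853557 0.02536891 0.        ]
[[ 75. 129.]
 [170. 129.]
 [ 99. 251.]
 [185. 251.]]
front rim pred [[198.  91.]
 [446.  91.]]
```

View pics/w3.png

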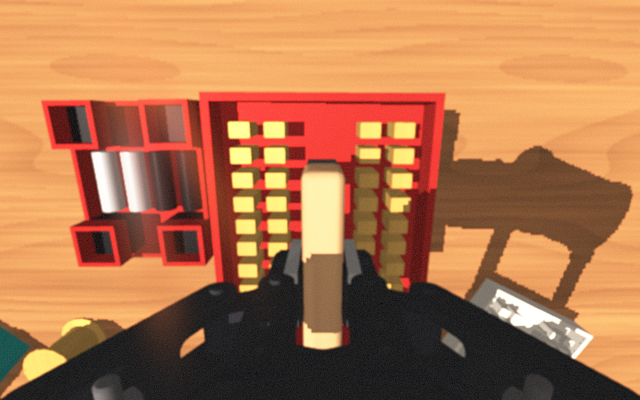

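Run:
```python
from h import *
c=optics.get_calibration("wrist"); im=cv2.imread("pics/w3.png")
S=4; A=cv2.resize(im[90:275,30:230],None,fx=S,fy=S*0.8,interpolation=cv2.INTER_CUBIC)
def sq(cx,cy,h,z): return [[cx+a*h,cy+b*h,z] for a,b in((1,1),(1,-1),(-1,-1),(-1,1))]
bx,by=.551,.022
for a in(1,-1):
  for b in(1,-1):
    q=proj(c,sq(bx+a*.055,by+b*.04,.016,.05)); q=(q-[30,90]+.5)*[S,S*.8]
    cv2.polylines(A,[q.round().astype(int)],True,(0,255,0),1)
s=manip.get_state()["position"]; 
cv2.imwrite("pics/w3c.png",A)
```

```text
(no output)
```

View pics/w3c.png

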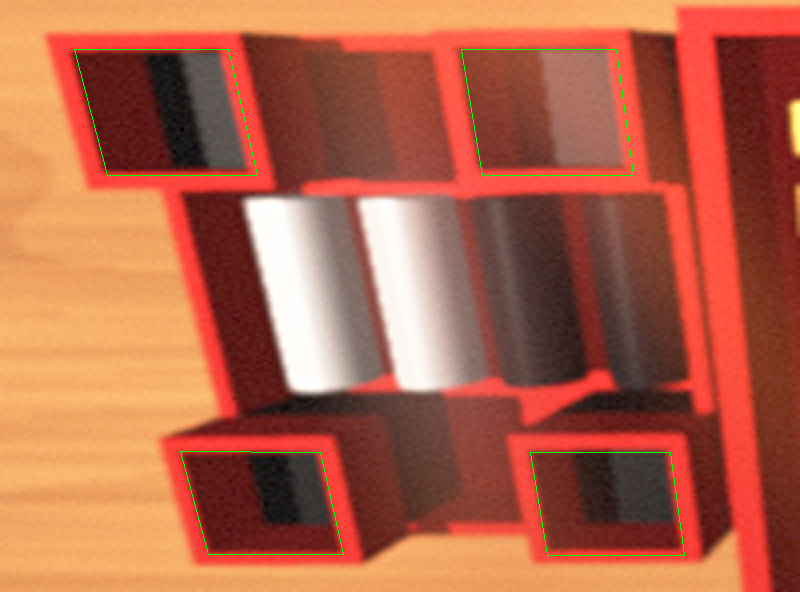

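The green socket outlines for a base at (0.551,0.022), yaw 0, match the inner rims to within about 1 mm (crop 75–230 against 72–226, so y is about 0.023). The held tray sits about 2 mm ahead of the TCP, so the TCP target is (0.549,0.023).

Request:
{"method": "servo_tool", "body": {"increments": [[0.15,-1.5,0,0,0,0,1],[0,-3,0,0,0,0,1],[0,-3,0,0,0,0,1],[0,-3,0,0,0,0,1],[0,-3,0,0,0,0,1]]}}

```text
clock: 6.5
position: [0.5486, -0.01, 0.1922]
ee_rot: [-0.0, 1.0, -0.0, -0.0]
contact_force: [0.8, -0.5, -3.5]
width: 0.0151
gripper_force: 60.4
```

Request:
{"method": "servo_tool", "body": {"increments": [[0,-2,0,0,0,0,1],[0,-1.45,0,0,0,0,1],[0,0,2,0,0,0,1],[0,0,2,0,0,0,1],[0,0,1.5,0,0,0,1]]}}

```text
clock: 7.0
position: [0.5483, 0.0233, 0.1362]
ee_rot: [0.0, 1.0, 0.0, -0.001]
contact_force: [-0.8, -0.1, -3.1]
width: 0.0152
gripper_force: 60.4
```

Request:
{"method": "servo_tool", "body": {"increments": [[0,0,0.7,0,0,0,1],[0,0,0,0,0,0,1],[0,0,0,0,0,0,1],[0,0,0,0,0,0,1],[0,0,0,0,0,0,1]]}}

```text
clock: 7.5
position: [0.5492, 0.023, 0.1311]
ee_rot: [0.0, 1.0, 0.0, 0.001]
contact_force: [0.2, 0.4, -3.1]
width: 0.015
gripper_force: 60.4
```

Run:
```python
from h import *
goal([.549,.0228,.105],0.0)
A=optics.get_image("side")[110:250,240:440]; save(cv2.resize(A,None,fx=4,fy=4,interpolation=cv2.INTER_CUBIC),"s4.png")
```

```text
t 7.5 pos [0.5492 0.023  0.1311] F [ 0.2  0.4 -3.1] w 0.015 60.4
shift cm [-0.03  0.02  2.61] rotvec [ 0.01 -0.1   0.02]
```

View pics/s4.png

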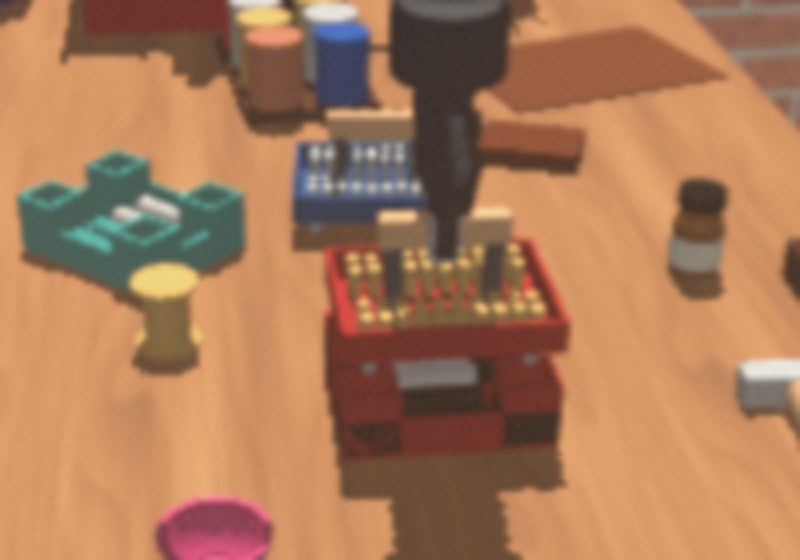

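The side view shows the held tray squarely over the base, with pin tips at crop (368,366) and (530,358) just above the sockets. I'll lower it gently.

Request:
{"method": "servo_tool", "body": {"increments": [[0,0,0.4,0,0,0,1],[0,0,0.4,0,0,0,1],[0,0,0.4,0,0,0,1],[0,0,0.4,0,0,0,1],[0,0,0,0,0,0,1]]}}

```text
clock: 8.05
position: [0.548, 0.0232, 0.1134]
ee_rot: [-0.0, 1.0, 0.0, -0.001]
contact_force: [-0.1, -0.7, -3.0]
width: 0.0154
gripper_force: 60.4
```

Request:
{"method": "servo_tool", "body": {"increments": [[0,0,0.3,0,0,0,1],[0,0,0.3,0,0,0,1],[0,0,0.2,0,0,0,1],[0,0,0,0,0,0,1],[0,0,0,0,0,0,1]]}}

```text
clock: 8.55
position: [0.5487, 0.0232, 0.1063]
ee_rot: [0.0, 1.0, 0.0, -0.0]
contact_force: [0.1, -0.2, -2.8]
width: 0.0153
gripper_force: 60.4
```

No contact yet, and about 1.5 mm to go.

Request:
{"method": "servo_tool", "body": {"increments": [[0,0,0.1,0,0,0,1],[0,0,0.1,0,0,0,1],[0,0,0,0,0,0,1],[0,0,0,0,0,0,1],[0,0,0,0,0,0,1]]}}

```text
clock: 9.05
position: [0.5488, 0.0233, 0.1047]
ee_rot: [0.0, 1.0, 0.0, 0.0]
contact_force: [-1.8, 2.0, 1.5]
width: 0.0152
gripper_force: 61.1
```

Contact came at z = 0.1047, exactly the expected seated height. I'll release and rise.

Request:
{"method": "servo_tool", "body": {"increments": [[0,0,0,0,0,0,0.6],[0,0,0,0,0,0,0.2],[0,0,0,0,0,0,-0.4],[0,0,0,0,0,0,-1],[0,0,0,0,0,0,-1]]}}

```text
clock: 9.55
position: [0.5487, 0.0231, 0.1042]
ee_rot: [0.0, 1.0, 0.0, 0.0]
contact_force: [0.3, -0.9, 0.2]
width: 0.0741
gripper_force: 0.0
```

Request:
{"method": "servo_tool", "body": {"increments": [[0,0,0,0,0,0,-1],[0,0,-1,0,0,0,-1],[0,0,-2,0,0,0,-1],[0,0,-3,0,0,0,-1],[0,0,-3,0,0,0,-1]]}}

```text
clock: 10.05
position: [0.5484, 0.0232, 0.1957]
ee_rot: [0.0, 1.0, 0.0, -0.0]
contact_force: [0.3, 0.7, -0.1]
width: 0.0853
gripper_force: 0.0
```

Request:
{"method": "servo_tool", "body": {"increments": [[0,0,-3,0,0,0,-1],[0,0,-3,0,0,0,-1],[0,0,0,0,0,0,-1],[0,0,0,0,0,0,-1],[0,0,0,0,0,0,-1]]}}

```text
clock: 10.55
position: [0.5479, 0.0233, 0.2535]
ee_rot: [-0.0, 1.0, 0.0, -0.001]
contact_force: [0.5, 0.3, -0.3]
width: 0.0855
gripper_force: 0.0
```

Run:
```python
from h import *
goal([.549,.0228,.3],0.0)
A=optics.get_image("side")[110:250,240:440]; save(cv2.resize(A,None,fx=4,fy=4,interpolation=cv2.INTER_CUBIC),"s5.png")
```

```text
t 10.55 pos [0.5479 0.0233 0.2535] F [ 0.5  0.3 -0.3] w 0.0855 0.0
shift cm [ 0.11  0.05 -4.65] rotvec [-0.    0.1   0.04]
```

View pics/s5.png

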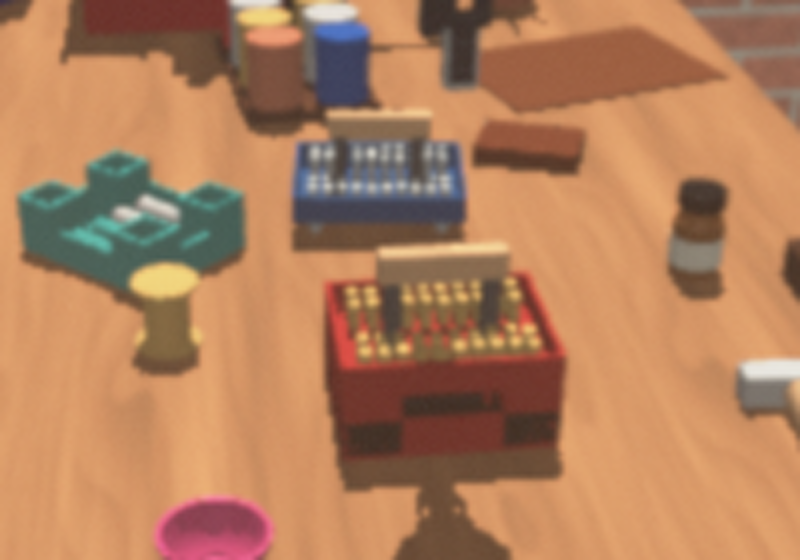

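The brass tray is fully seated, level and flush on the base (crop 325–560, 270–455). The gripper is clear above it and the blue tray hasn't moved.

```bash
python3 -c "
from rig import manip
print(manip.sign_off())"
```

```text
the job is handed in; nothing more can be done
None
```

The red brass tray is stacked on the red bottom tray, with its pins fully in the sockets and sitting level. I lowered it into place and let go, left the blue steel tray where it stood, and handed the job in at about 10.6 s on the robot's clock.

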